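# Prop the hardware box's lid open

### The arm

A 6-joint arm with a two-finger parallel gripper is mounted at the origin on the work surface. World frame = base frame: x ahead of the robot, y to its left, z up, the work surface at z = 0. Lengths are in m, angles in rad, forces in N, time in s.
With the tool pointing down it reaches from about 0.35 to 0.775 m from the base axis. Payload 5.5 kg.
Tool frame: the origin (TCP) lies midway between the tips of the shut fingers; the grasp point (between the pads) lies 19 mm behind it; z points along the fingers, y is the line along which they close (so a half turn about z gives the same grasp; the last joint's range is limited). The gripper opens to 85 mm and grips with 20 to 120 N. Pads are 22 mm wide; open, the fingers measure 114 mm over their backs; the gripper's body (76 mm by 85 mm) begins 54 mm behind the grasp point. The pads swing forward as they close: fully open they stand 13 mm farther back than shut.
Start: joints at [1.197, 0.313, 0.046, 1.304, 0, 1.431], TCP at [0.133, 0.559, 0.231] pointing down, gripper open.
Joint ranges: [-2.76, 2.76], [-0.86, 1.69], [-1.03, 1.26], [-2.2, 2.34], [-1.47, 1.5], [-3.14, 3.14]. Speed limits (rad/s): [2.57, 2.57, 3.14, 3.14, 3.14, 3.14].

### API

Orientations are given as a unit quaternion [x, y, z, w].
In Python, from plant import status, imaging, workorder gives the robot as it stands.
- The arm moves only by the tool play_rows, never from a script. Its argument "increments" is a list of rows, each an object with "travel": the shift along the tool's x, y, z in cm, a list of three; "angular": the turn, a rotation vector about the tool's x, y, z in rad, a list of three; "claw": the closure, from 0 (fully open) to 1 (shut). A call has 1 to 8 rows; each row is the pose to reach, as a shift and turn from the pose commanded when the call began, along the tool's axes at that moment; what a row does not reach only later rows make up. A row lasts 1/8 s, in which the tool goes at most 62.5 mm and 10.7 degrees, less where a joint would pass 70% of its speed; a pose out of reach is approached as far as the arm can. A call with a gripper value outside its range is refused whole. The fingers move at their own pace and stop on an object; "newtons" is the grip in N (left out, the last holds). Time passes only in rows, so rows that repeat a pose let the fingers close. It gives the time, the measured TCP pose, the force, the opening and the grip force at its end, in the units of the state.
- status.sense(): the state, without advancing time (a new reading comes with each control period).
- imaging.get_image(name): name is "scene" or "top" or "wrist"; returns a dict with "frame" (384x512x3 uint8, red, green, blue), "range_z" (384x512 float32, m along the optical axis (not along the pixel's ray), 0 where there is no reading), "vfov" (degrees; the focal length in pixels is half the picture's height over the tangent of half this angle, whatever the lens; pixels are square), "cx", "cy" (the principal point, pixels), "R" (3x3) and "t" (3): a world point X has camera coordinates R X + t; the wrist camera has in their place "hand_eye" (4x4, takes a point from camera to tool coordinates, whose origin is the TCP and whose axes are the flange's). Camera axes: x right, y down, z forward; pixel columns grow to the right and rows downward; lengths in m; the calibration is good to about 2 mm. The wrist camera is an equidistant fisheye: a pixel r from the principal point sees the ray r / f radians off the axis. A picture is of the moment at which its call begins: read the wrist's pose just before it.
- workorder.hand_in(): hands the job in; it is judged then, once.
The state is a dict: "time_s": time; "qpos": joint angles; "dq": joint speeds; "joint_torque": joint torques, N m; "tcp_pos": TCP position; "ee_rot": TCP orientation; "wrist_force": force on the tool from outside, world axes, zero at the start; "torque": the same for the moment, N m; "opening": finger opening in m; "gripper_force": force on a finger pad.
Only numpy, scipy, OpenCV 4.12 (cv2) and the standard library are available. Lean on these libraries where they do the work, as an engineer would, in place of code of your own. Each camera call takes 0.05 s, during which the arm holds its last target. There are 200 camera calls.

### The job

Prop the lid of the wooden hardware box open with its prop rod: take the rod by its red turning grip, swing it up so that its cross pin lifts the lid, and carry on until the pin has climbed over the hump and dropped into the pocket of the catch under the lid's edge. Where along the lid the catch is clamped differs each time and is hidden, so feel for it, and do not force the pin hard against the pocket's end wall. Let go with the lid resting steadily on the prop, and leave the loose hardware on the bench where it is.

Things in the scene. Friction and masses are not known exactly. Their poses are not given: they have to be found in the camera images.
- box: Wooden hardware box fixed to the bench, 260 (x) x 170 (y) x 120 mm high, brass hook catch hanging undone on its front. Origin: centre of its underside, on the bench; x points from its front (robot side) to its back, z up. The lid's hinge line is parallel to y at x = +120 mm, z = 120 mm. The prop rod is on its right-hand (-y) side.
- lid (a joint): Wooden lid of the box, 260 x 204 x 12 mm, about 0.5 kg (varies), hinged at the back edge with little friction: it falls shut unless held. Value: opening angle in rad, 0 = shut, growing as the front edge rises (limit 1.6). Its underside passes through the hinge line; it overhangs the box's right side, its right edge at y = -113 mm in the box's frame.
- rod (a joint): Steel prop rod on the box's right side, 11 mm thick, 160 mm from its pivot to its cross pin, turning freely about the box's y direction; it falls back unless held. Value: swing angle in rad, 0 = at rest, where it points from the pivot to the box's front (-x) and 0.26 rad up; growing as the pin swings up and then towards the hinge (limit 1.6).
- pivot (a point): The rod's pivot axis, in the box's frame at x = 50, y = -128, z = 70 mm, fixed to the box.
- pin (a point): Middle of the rod's cross pin (11 mm diameter, 36 mm long along the box's y, pointing inboard), 160 mm from the pivot. At rest it lies just under the lid's overhanging right edge, near the front. Swinging the rod up makes the pin lift the lid and slide along the lid's underside towards the hinge until it meets the catch.
- lid_front (a point): Middle of the lid's front lower edge, 250 mm from the hinge line. Under the lid's right edge a black catch is clamped, place unknown: its pocket is 125 to 175 mm from the hinge line. Coming from the front the pin climbs a ramp (26 mm long, 9 mm rise), a 6 mm flat, then drops into the 16 mm wide pocket, ended by a 24 mm wall. Eased back, it rests on the hump's steep face, held by the lid's weight.
- grip_mid (a point): Centre of the red grip, a cylinder 22 mm in diameter, 56 mm long along the box's y, turning freely on its axle. It sticks out sideways from the rod, 104 mm along it from the pivot; in the box's frame at y = -195 mm (82 mm outboard of the lid's edge), 97 mm above the bench at rest. The space above stays clear as the lid opens. Lifting takes 3 to 9 N; the wall gives a steep rise: push no harder than about 25 N. At rest in the pocket the rod reads 0.74 to 1.35 rad.
- padlock: Black padlock with steel shackle lying flat on the bench, about 95 x 60 x 26 mm. Bystander. Origin on the bench under its middle.
- latch_plate: Grey plastic latch plate, 100 x 45 x 19 mm. Bystander. Origin under its middle.
- hinge: Silver butt hinge lying open and flat, 90 x 66 x 8 mm. Bystander. Origin under its middle.
- hook_a: Steel hook with mounting plate lying flat, 110 x 55 x 10 mm. Bystander. Origin under its middle.
- hook_b: A second steel hook of the same kind. Bystander. Origin under its middle.
- jar: Amber screw-top jar, 64 mm diameter, 85 mm tall. Bystander. Origin under its middle.

How it is judged:
By the outcome, as a careful person would: the job done as asked, in the order asked, and still so for the second after the job is handed in, with the robot touching nothing.
It also fails if it takes over 64 s, if anything falls off the work surface, if the arm or the gripper's body presses on something with over 40 N, if the wrist force passes 120 N, or if a joint passes its speed limit or range.

## Working session

There is one attempt and no reset: what is moved stays moved. The work goes in short steps, Python scripts to look and compute and a tool call to move; the robot and the scene stay as the last step left them, time stands still between calls to the robot, and variables do not carry over. Pictures are saved under pics/ and viewed, at most 10 in all, crops included, and the job is handed in when it is done.

Besides the shell and the picture viewer there is one more tool, called by a JSON object that holds its "method" and its "body", one argument or row to a line. play_rows: Moves the arm, as the interface text tells. Its arguments: {"type":"object","properties":{"increments":{"type":"array","items":{"type":"object","properties":{"travel":{"type":"array","items":{"type":"number"}},"angular":{"type":"array","items":{"type":"number"}},"claw":{"type":"number"}}}},"newtons":{"type":"number"}},"required":["increments"]}

```bash
mkdir -p pics; python3 - <<'E'
from plant import status, imaging
import cv2,numpy as np,pickle
s=status.sense();print(s['time_s'],s['tcp_pos'],s['ee_rot'],s['opening'])
d={n:imaging.get_image(n) for n in('scene','top')}
pickle.dump(d,open('d.pkl','wb'))
for n in d:
  cv2.imwrite(f'pics/{n}0.png',d[n]['frame'][...,::-1]);print(n,d[n]['vfov'],d[n]['R'],d[n]['t'])
E
```

```text
0.0 [0.13302094 0.55888959 0.23039888] [ 1.16605656e-01  9.93177884e-01 -8.70440334e-04 -2.31173058e-04] 0.08551873881900733
scene 42.61266516855204 [[-0.28155155  0.95953592  0.00442091]
 [ 0.68051161  0.20292286 -0.7040783 ]
 [-0.67648553 -0.19522586 -0.71010858]] [ 0.11650393 -0.32378243  1.74940927]
top 54.04061809474951 [[ 0.00859173 -0.99981641  0.01712674]
 [-0.98979865 -0.01093899 -0.14205269]
 [ 0.14221396 -0.01573155 -0.98971092]] [0.01412119 0.55545929 1.01676555]
```

View pics/scene0.png

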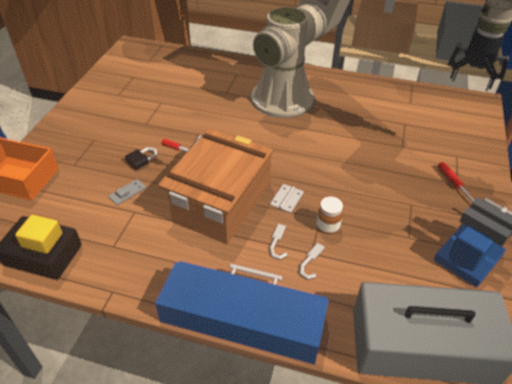

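View pics/top0.png

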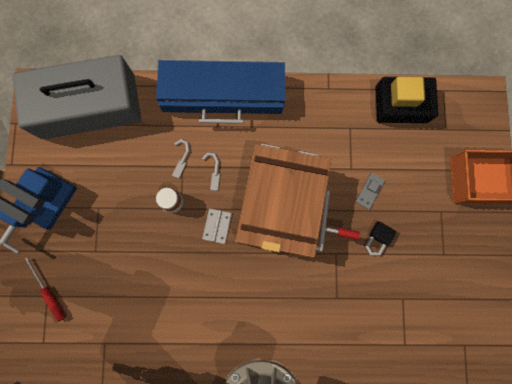

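The scene view shows the box, with the red grip at about (173,145). In the top view the lid is near (285,200), the grip near (343,233) and the padlock near (380,237).

```bash
cat > h.py <<'E'
import numpy as np,cv2
def cloud(c):
    h,w=c['range_z'].shape; f=h/2/np.tan(np.radians(c['vfov']/2))
    u,v=np.meshgrid(np.arange(w),np.arange(h)); z=c['range_z']
    P=np.stack([(u-c['cx'])/f*z,(v-c['cy'])/f*z,z],-1)
    return (P-c['t'])@c['R']
def red(fr):
    r,g,b=[fr[...,i].astype(int) for i in range(3)]
    return (r>110)&(g<70)&(b<70)&(r-g>80)
E
python3 - <<'E'
import pickle; from h import *
d=pickle.load(open('d.pkl','rb'))
c=d['top'];P=cloud(c)
reg=np.zeros(P.shape[:2],bool);reg[140:265,225:340]=1
m=(abs(P[...,2]-.134)<.008)&reg
m=cv2.morphologyEx(m.astype(np.uint8),cv2.MORPH_OPEN,np.ones((5,5)))>0
q=P[m][:,:2]; print('lid z',np.median(P[m][:,2]),m.sum())
r=cv2.minAreaRect(q.astype(np.float32));print(r,cv2.boxPoints(r))
for n,box in(('top',(215,250,326,375)),('scene',(130,160,155,195))):
    P=cloud(d[n]);m=red(d[n]['frame']);k=np.zeros_like(m);k[box[0]:box[1],box[2]:box[3]]=1;m&=k
    p=P[m];p=p[(p[:,2]>.05)&(p[:,2]<.14)];mu=p.mean(0);U,S,V=np.linalg.svd(p-mu)
    t=(p-mu)@V[0];print(n,len(p),np.median(p,0),V[0],t.min(),t.max(),mu+V[0]*(t.min()+t.max())/2)
P=cloud(d['top'])
k=np.zeros(P.shape[:2],bool);k[215:262,362:400]=1
p=P[k&(P[...,2]>.012)&(P[...,2]<.06)];print('padlock',p.min(0),p.max(0))
E
```

```text
lid z 0.13261699352878473 7364
((0.5372251272201538, -0.05255044251680374), (0.20440521836280823, 0.26598596572875977), 79.3804931640625) [[ 0.38767546 -0.12849385]
 [ 0.6491057  -0.17751133]
 [ 0.6867748   0.02339296]
 [ 0.42534453  0.07241045]]
top 141 [ 0.45279695 -0.22313853  0.1066936 ] [-0.19936921 -0.97965816 -0.02284292] -0.0263958207324161 0.028447121610680498 [ 0.4519728  -0.22446162  0.10652192]
scene 86 [ 0.4634666  -0.22119124  0.1031896 ] [ 0.20046957  0.97941657 -0.02356107] -0.028084385177986892 0.02512410685771755 [ 0.46265486 -0.22290975  0.1030895 ]
padlock [ 0.39900321 -0.37780996  0.01220217] [ 0.49191474 -0.29556317  0.03189793]
```

{"method": "play_rows", "body": {
  "increments": [
    {"travel": [-4.6,-3.5,0],"angular": [0,0,0.095],"claw": 0},
    {"travel": [-9.2,-7,0],"angular": [0,0,0.19],"claw": 0},
    {"travel": [-13.8,-10.5,0],"angular": [0,0,0.285],"claw": 0},
    {"travel": [-18.4,-14,0],"angular": [0,0,0.38],"claw": 0},
    {"travel": [-23,-17.5,0],"angular": [0,0,0.475],"claw": 0},
    {"travel": [-27.6,-21,0],"angular": [0,0,0.57],"claw": 0},
    {"travel": [-32.2,-24.5,0],"angular": [0,0,0.665],"claw": 0},
    {"travel": [-37,-28,0],"angular": [0,0,0.76],"claw": 0}
  ]
}}

```text
time_s: 1.1
tcp_pos: [0.429, 0.1997, 0.2312]
ee_rot: [0.478, 0.878, 0.0, -0.0]
wrist_force: [-0.3, 1.1, -0.1]
opening: 0.0854
gripper_force: 0.0
```

```bash
cat >> h.py <<'E'
from scipy.spatial.transform import Rotation as Ro
def to(target,yaw):
    "tool-frame shift (cm) and turn to a world TCP target, tool down, tool y at yaw"
    from plant import status
    s=status.sense();R=Ro.from_quat(s['ee_rot'])
    yv=np.array([np.cos(yaw),np.sin(yaw),0]);z=np.array([0,0,-1.]);x=np.cross(yv,z)
    G=Ro.from_matrix(np.stack([x,yv,z],1))
    print(s['time_s'],'tcp',s['tcp_pos'].round(4),'F',np.round(s['wrist_force'],1),'open',s['opening'],'travel',(R.inv().apply(np.array(target)-s['tcp_pos'])*100).round(2),'turn',(R.inv()*G).as_rotvec().round(3))
E
python3 -c "
from h import *
to([.453,-.224,.20],-.19)"
```

```text
1.1 tcp [0.429  0.1997 0.2312] F [-0.3  1.1 -0.1] open 0.08542382486094058 travel [-36.88 -20.99   3.11] turn [-0.    -0.     0.764]
```

{"method": "play_rows", "body": {
  "increments": [
    {"travel": [-4.6,-2.6,0],"angular": [0,0,0.095],"claw": 0},
    {"travel": [-9.2,-5.2,0],"angular": [0,0,0.19],"claw": 0},
    {"travel": [-13.8,-7.9,0],"angular": [0,0,0.285],"claw": 0},
    {"travel": [-18.4,-10.5,0],"angular": [0,0,0.38],"claw": 0},
    {"travel": [-23,-13.1,0],"angular": [0,0,0.475],"claw": 0},
    {"travel": [-27.6,-15.7,0],"angular": [0,0,0.57],"claw": 0},
    {"travel": [-32.3,-18.4,0],"angular": [0,0,0.665],"claw": 0},
    {"travel": [-36.9,-21,0],"angular": [0,0,0.764],"claw": 0}
  ]
}}

```text
time_s: 2.1
tcp_pos: [0.4532, -0.2242, 0.231]
ee_rot: [0.771, 0.637, 0.0, -0.0]
wrist_force: [1.6, 0.7, -0.3]
opening: 0.0855
gripper_force: 0.0
```

```bash
cat >> h.py <<'E'
def wpoints(c,s,mask):
    h,w=c['range_z'].shape; f=h/2/np.tan(np.radians(c['vfov']/2))
    v,u=np.nonzero(mask&(c['range_z']>0)); z=c['range_z'][v,u]
    dx,dy=u-c['cx'],v-c['cy'];r=np.hypot(dx,dy)+1e-9;k=np.tan(r/f)/r
    P=np.stack([dx*k*z,dy*k*z,z,np.ones_like(z)],1)@np.array(c['hand_eye']).T
    return Ro.from_quat(s['ee_rot']).apply(P[:,:3])+s['tcp_pos']
E
python3 - <<'E'
from h import *
from plant import status,imaging
s=status.sense();c=imaging.get_image('wrist')
cv2.imwrite('pics/w1.png',c['frame'][...,::-1])
p=wpoints(c,s,red(c['frame']));p=p[(p[:,2]>.06)&(p[:,2]<.13)]
mu=p.mean(0);V=np.linalg.svd(p-mu)[2];t=(p-mu)@V[0]
print(len(p),mu,p[:,2].max(),V[0],np.ptp(t),mu+V[0]*(t.min()+t.max())/2)
to([.453,-.224,.078],-.19)
E
```

```text
1002 [ 0.45437433 -0.22581551  0.10589262] 0.10940266385727213 [ 0.19699863  0.98039997 -0.00272696] 0.05516037950495334 [ 0.45416413 -0.22686162  0.10589553]
2.15 tcp [ 0.4542 -0.2304  0.2306] F [ 3.8 -5.7  0.5] open 0.08525092121835563 travel [ 0.67 -0.26 15.26] turn [ 0.001  0.004 -0.008]
```

View pics/w1.png

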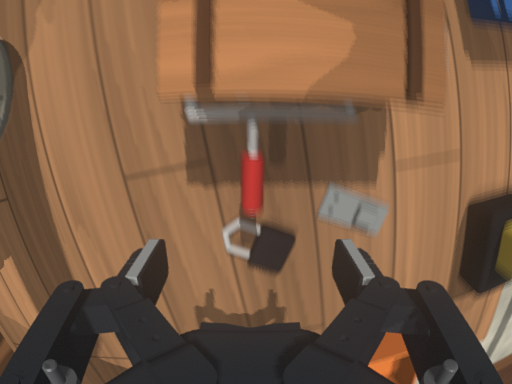

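The wrist view shows the grip at (252,182), on the fingers' centre line and blurred while the arm settles, with the padlock at (268,245) outboard of it. The numbers agree with the first measurement, so I'll go down.

{"method": "play_rows", "body": {
  "increments": [
    {"travel": [0,0,3],"claw": 0,"angular": [0,0,0]},
    {"travel": [0,0,6],"claw": 0,"angular": [0,0,0]},
    {"travel": [0,0,9],"claw": 0,"angular": [0,0,0]},
    {"travel": [0,0,12],"claw": 0,"angular": [0,0,0]},
    {"travel": [0,0,14],"claw": 0,"angular": [0,0,0]},
    {"travel": [0,0,15.3],"claw": 0,"angular": [0,0,0]},
    {"travel": [0,0,15.3],"claw": 0,"angular": [0,0,0]},
    {"travel": [0,0,15.3],"claw": 0,"angular": [0,0,0]}
  ]
}}

```text
time_s: 3.15
tcp_pos: [0.4541, -0.2228, 0.079]
ee_rot: [0.77, 0.638, 0.0, 0.001]
wrist_force: [0.5, 0.1, -0.3]
opening: 0.0853
gripper_force: 0.0
```

{"method": "play_rows", "body": {
  "increments": [
    {"travel": [0,0,0],"claw": 0.5,"angular": [0,0,0]},
    {"travel": [0,0,0],"claw": 0.7,"angular": [0,0,0]},
    {"travel": [0,0,0],"claw": 0.85,"angular": [0,0,0]},
    {"travel": [0,0,0],"claw": 1,"angular": [0,0,0]},
    {"travel": [0,0,0],"claw": 1,"angular": [0,0,0]},
    {"travel": [0,0,0],"claw": 1,"angular": [0,0,0]},
    {"travel": [0,0,0],"claw": 1,"angular": [0,0,0]},
    {"travel": [0,0,0],"claw": 1,"angular": [0,0,0]}
  ],
  "newtons": 40
}}

```text
time_s: 4.15
tcp_pos: [0.4545, -0.2228, 0.0787]
ee_rot: [0.77, 0.638, 0.001, 0.001]
wrist_force: [5.3, 0.1, 1.5]
opening: 0.0204
gripper_force: 39.3
```

```bash
python3 - <<'E'
from h import *
to([.453,-.224,.078],-.19)
from plant import status
s=status.sense();print(s['gripper_force'])
# arc table in the current tool frame (tool y = box x, tool z down)
a0=.26
for d in np.arange(0,1.41,.1):
    print(round(d,2),'y %.2f z %.2f'%(10.4*(np.cos(a0)-np.cos(a0+d)),-10.4*(np.sin(a0+d)-np.sin(a0))))
E
```

```text
4.15 tcp [ 0.4545 -0.2228  0.0787] F [5.3 0.1 1.5] open 0.02041554863928282 travel [-0.15 -0.13  0.07] turn [0.002 0.    0.003]
39.26556944847107
0.0 y 0.00 z -0.00
0.1 y 0.32 z -0.99
0.2 y 0.73 z -1.94
0.3 y 1.24 z -2.85
0.4 y 1.83 z -3.70
0.5 y 2.51 z -4.49
0.6 y 3.27 z -5.21
0.7 y 4.09 z -5.85
0.8 y 4.97 z -6.40
0.9 y 5.90 z -6.86
1.0 y 6.87 z -7.23
1.1 y 7.87 z -7.50
1.2 y 8.90 z -7.66
1.3 y 9.94 z -7.73
1.4 y 10.98 z -7.69
```

{"method": "play_rows", "body": {
  "increments": [
    {"travel": [0,0.15,-0.5],"claw": 1,"angular": [0,0,0]},
    {"travel": [0,0.32,-0.99],"claw": 1,"angular": [0,0,0]},
    {"travel": [0,0.52,-1.48],"claw": 1,"angular": [0,0,0]},
    {"travel": [0,0.73,-1.94],"claw": 1,"angular": [0,0,0]},
    {"travel": [0,0.98,-2.4],"claw": 1,"angular": [0,0,0]},
    {"travel": [0,1.24,-2.85],"claw": 1,"angular": [0,0,0]},
    {"travel": [0,1.24,-2.85],"claw": 1,"angular": [0,0,0]},
    {"travel": [0,1.24,-2.85],"claw": 1,"angular": [0,0,0]}
  ]
}}

```text
time_s: 5.15
tcp_pos: [0.4653, -0.2247, 0.1052]
ee_rot: [0.77, 0.638, -0.0, -0.001]
wrist_force: [5.7, -1.1, -8.4]
opening: 0.0207
gripper_force: 40.0
```

```bash
cat >> h.py <<'E'
def rep():
    "rod swing from TCP, and wrist force radial/tangential to the rod"
    from plant import status
    s=status.sense();ex=np.array([.982,-.189]);piv=np.array([.5514,-.2427])
    g=s['tcp_pos']+Ro.from_quat(s['ee_rot']).apply([0,0,-.019])
    a=(g[:2]-piv)@ex;b=g[2]-.07;th=np.arctan2(b,-a);F=np.array([s['wrist_force'][:2]@ex,s['wrist_force'][2]])
    print('t',s['time_s'],'swing %.3f r %.4f'%(th-.26,np.hypot(a,b)),'Ftan %.1f Frad %.1f'%(F@[np.sin(th),np.cos(th)],F@[-np.cos(th),np.sin(th)]),'Fw',np.round(s['wrist_force'],1),'grip',s['gripper_force'],s['opening'])
E
python3 - <<'E'
from h import *
rep()
from plant import imaging
d=imaging.get_image('scene');cv2.imwrite('pics/s2.png',cv2.resize(d['frame'][90:260,90:330,::-1],None,fx=3,fy=3))
E
```

```text
t 5.15 swing 0.293 r 0.1033 Ftan -4.1 Frad -9.3 Fw [ 5.7 -1.1 -8.4] grip 39.96474266052246 0.020679587956204216
```

View pics/s2.png

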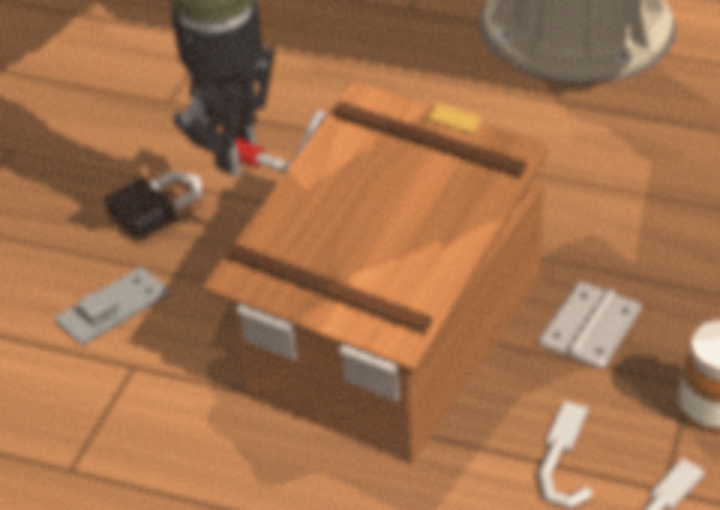

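The view shows the grip held at (245,152), the lid slightly raised and the bystanders untouched. Next I'll continue along the arc in smaller steps.

{"method": "play_rows", "body": {
  "increments": [
    {"travel": [0,0.37,-0.41],"claw": 1,"angular": [0,0,0]},
    {"travel": [0,0.68,-0.83],"claw": 1,"angular": [0,0,0]},
    {"travel": [0,1.02,-1.24],"claw": 1,"angular": [0,0,0]},
    {"travel": [0,1.37,-1.62],"claw": 1,"angular": [0,0,0]},
    {"travel": [0,1.37,-1.62],"claw": 1,"angular": [0,0,0]}
  ]
}}

```text
time_s: 5.82
tcp_pos: [0.479, -0.2273, 0.1234]
ee_rot: [0.77, 0.638, -0.0, -0.0]
wrist_force: [-2.1, -2.0, -5.7]
opening: 0.0204
gripper_force: 40.4
```

```bash
python3 -c "
from h import *
rep()"
```

```text
t 5.825 swing 0.514 r 0.1035 Ftan -5.3 Frad -2.8 Fw [-2.1 -2.  -5.7] grip 40.41115343570709 0.020363323125953903
```

{"method": "play_rows", "body": {
  "increments": [
    {"travel": [0,0.37,-0.37],"claw": 1,"angular": [0,0,0]},
    {"travel": [0,0.76,-0.72],"claw": 1,"angular": [0,0,0]},
    {"travel": [0,0.76,-0.72],"claw": 1,"angular": [0,0,0]}
  ]
}}

```text
time_s: 6.2
tcp_pos: [0.4867, -0.2287, 0.1308]
ee_rot: [0.77, 0.638, -0.0, -0.0]
wrist_force: [-4.5, -1.5, -1.6]
opening: 0.0208
gripper_force: 40.8
```

```bash
python3 -c "
from h import *
rep()"
```

```text
t 6.2 swing 0.618 r 0.1037 Ftan -4.2 Frad 1.4 Fw [-4.5 -1.5 -1.6] grip 40.75622856616974 0.020846060553295145
```

{"method": "play_rows", "body": {
  "increments": [
    {"travel": [0,0.4,-0.33],"claw": 1,"angular": [0,0,0]},
    {"travel": [0,0.82,-0.64],"claw": 1,"angular": [0,0,0]},
    {"travel": [0,0.82,-0.64],"claw": 1,"angular": [0,0,0]}
  ]
}}

```text
time_s: 6.58
tcp_pos: [0.4946, -0.2302, 0.137]
ee_rot: [0.77, 0.638, -0.0, -0.0]
wrist_force: [-5.3, -1.6, -3.1]
opening: 0.0205
gripper_force: 40.7
```

```bash
python3 -c "
from h import *
rep()"
```

```text
t 6.575 swing 0.716 r 0.1038 Ftan -5.8 Frad 0.2 Fw [-5.3 -1.6 -3.1] grip 40.69197177886963 0.020535574816722378
```

```bash
cat >> h.py <<'E'
def gap():
    "pin's distance from hinge along the lid, and its clearance under the lid plane (5.5 plain, ~14.5 on hump), mm"
    from plant import status,imaging
    s=status.sense();c=imaging.get_image('scene');P=cloud(c).reshape(-1,3)
    ex=np.array([.982,-.189]);ey=np.array([.189,.982]);o=np.array([.5392,-.0418])
    X=(P[:,:2]-o)@ex*1e3;Y=(P[:,:2]-o)@ey*1e3;Z=P[:,2]*1e3
    g=s['tcp_pos']+Ro.from_quat(s['ee_rot']).apply([0,0,-.019]);th=np.arctan2(g[2]-.07,50e-3-(g[:2]-o)@ex)
    r=np.hypot(X-120,Z-120);an=np.arctan2(Z-120,120-X)
    m=(Y>-95)&(Y<75)&(r>60)&(r<240)&(an>.1)&(an<1.3)
    x,z=X[m],Z[m];b=.5
    for _ in range(40):   # robust fit of the top face, 12 mm above the hinge plane
        e=-(120-x)*np.sin(b)*-1*-1+(z-120)*np.cos(b)-12
        k=abs(e)<(30 if _<15 else 5); b+=np.median(e[k]/np.hypot(120-x[k],z[k]-120))
    p=np.array([50-160*np.cos(th)-120,70+160*np.sin(th)-120])
    print('lid %.3f n %d  along %.1f  clear %.1f'%(b,k.sum(),-p[0]*np.cos(b)+p[1]*np.sin(b),-(-p[0]*-np.sin(b)+p[1]*np.cos(b))));rep()
E
python3 -c "
from h import *
gap()"
```

```text
lid 0.490 n 3734  along 179.7  clear 2.3
t 6.625 swing 0.716 r 0.1039 Ftan -6.5 Frad 0.2 Fw [-5.8 -1.  -3.5] grip 40.6753134727478 0.020503781705973206
```

{"method": "play_rows", "body": {
  "increments": [
    {"travel": [0,0.22,-0.15],"claw": 1,"angular": [0,0,0]},
    {"travel": [0,0.43,-0.29],"claw": 1,"angular": [0,0,0]},
    {"travel": [0,0.43,-0.29],"claw": 1,"angular": [0,0,0]}
  ]
}}

```text
time_s: 7.0
tcp_pos: [0.4984, -0.2309, 0.1397]
ee_rot: [0.77, 0.638, -0.0, -0.0]
wrist_force: [-5.2, -0.7, -4.3]
opening: 0.0204
gripper_force: 40.6
```

```bash
python3 -c "
from h import *
gap()"
```

```text
lid 0.526 n 3818  along 176.2  clear 2.4
t 7.05 swing 0.761 r 0.1040 Ftan -6.2 Frad 0.2 Fw [-5.9 -2.  -3.1] grip 40.615888237953186 0.020523314069885015
```

{"method": "play_rows", "body": {
  "increments": [
    {"travel": [0,0.22,-0.13],"claw": 1,"angular": [0,0,0]},
    {"travel": [0,0.45,-0.26],"claw": 1,"angular": [0,0,0]},
    {"travel": [0,0.45,-0.26],"claw": 1,"angular": [0,0,0]}
  ]
}}

```text
time_s: 7.42
tcp_pos: [0.5027, -0.2318, 0.1424]
ee_rot: [0.77, 0.638, -0.0, -0.0]
wrist_force: [-6.9, -0.9, -3.1]
opening: 0.0207
gripper_force: 40.7
```

```bash
python3 -c "
from h import *
gap()"
```

```text
lid 0.567 n 3881  along 172.3  clear 2.6
t 7.475 swing 0.811 r 0.1041 Ftan -6.2 Frad -0.1 Fw [-5.8 -1.8 -3.1] grip 40.67566752433777 0.020654385048798764
```

{"method": "play_rows", "body": {
  "increments": [
    {"travel": [0,0.23,-0.12],"claw": 1,"angular": [0,0,0]},
    {"travel": [0,0.46,-0.24],"claw": 1,"angular": [0,0,0]},
    {"travel": [0,0.46,-0.24],"claw": 1,"angular": [0,0,0]}
  ]
}}

```text
time_s: 7.85
tcp_pos: [0.5064, -0.2325, 0.1444]
ee_rot: [0.77, 0.638, -0.001, -0.001]
wrist_force: [-8.5, -0.9, -3.7]
opening: 0.0207
gripper_force: 40.7
```

```bash
python3 -c "
from h import *
gap()"
```

```text
lid 0.606 n 3947  along 169.0  clear 3.3
t 7.9 swing 0.852 r 0.1042 Ftan -9.3 Frad 0.9 Fw [-9.  -0.8 -3.4] grip 40.68427920341492 0.020638798232564703
```

{"method": "play_rows", "body": {
  "increments": [
    {"travel": [0,0.23,-0.11],"claw": 1,"angular": [0,0,0]},
    {"travel": [0,0.47,-0.22],"claw": 1,"angular": [0,0,0]},
    {"travel": [0,0.47,-0.22],"claw": 1,"angular": [0,0,0]}
  ]
}}

```text
time_s: 8.28
tcp_pos: [0.511, -0.2333, 0.1467]
ee_rot: [0.77, 0.638, -0.001, -0.001]
wrist_force: [-8.5, -1.2, -2.4]
opening: 0.0207
gripper_force: 40.8
```

```bash
python3 -c "
from h import *
gap()"
```

```text
lid 0.657 n 4007  along 164.9  clear 4.9
t 8.325 swing 0.903 r 0.1043 Ftan -7.0 Frad 0.3 Fw [-6.9 -1.5 -2.5] grip 40.74680507183075 0.02049485470219514
```

The pin is on the ramp (clearance and force are rising).

{"method": "play_rows", "body": {
  "increments": [
    {"travel": [0,0.24,-0.1],"claw": 1,"angular": [0,0,0]},
    {"travel": [0,0.48,-0.19],"claw": 1,"angular": [0,0,0]},
    {"travel": [0,0.73,-0.28],"claw": 1,"angular": [0,0,0]},
    {"travel": [0,0.97,-0.37],"claw": 1,"angular": [0,0,0]},
    {"travel": [0,0.97,-0.37],"claw": 1,"angular": [0,0,0]}
  ]
}}

```text
time_s: 8.95
tcp_pos: [0.5208, -0.2352, 0.1506]
ee_rot: [0.77, 0.638, -0.001, -0.001]
wrist_force: [-7.7, -1.3, -2.7]
opening: 0.0208
gripper_force: 40.8
```

```bash
python3 -c "
from h import *
gap()"
```

```text
lid 0.767 n 4153  along 156.3  clear 8.3
t 9.0 swing 1.005 r 0.1045 Ftan -7.9 Frad -0.7 Fw [-7.7 -1.  -3.1] grip 40.80244839191437 0.020464899665762697
```

{"method": "play_rows", "body": {
  "increments": [
    {"travel": [0,0.25,-0.07],"claw": 1,"angular": [0,0,0]},
    {"travel": [0,0.5,-0.14],"claw": 1,"angular": [0,0,0]},
    {"travel": [0,0.5,-0.14],"claw": 1,"angular": [0,0,0]}
  ]
}}

```text
time_s: 9.38
tcp_pos: [0.5258, -0.2361, 0.1522]
ee_rot: [0.77, 0.638, -0.001, -0.001]
wrist_force: [-8.5, -1.4, -0.6]
opening: 0.0203
gripper_force: 40.9
```

```bash
python3 -c "
from h import *
gap()"
```

```text
lid 0.825 n 4223  along 151.9  clear 10.1
t 9.425 swing 1.056 r 0.1046 Ftan -7.7 Frad 1.3 Fw [-7.9 -0.1 -0.7] grip 40.875645875930786 0.020554764254883395
```

{"method": "play_rows", "body": {
  "increments": [
    {"travel": [0,0.25,-0.06],"claw": 1,"angular": [0,0,0]},
    {"travel": [0,0.5,-0.12],"claw": 1,"angular": [0,0,0]},
    {"travel": [0,0.5,-0.12],"claw": 1,"angular": [0,0,0]}
  ]
}}

```text
time_s: 9.8
tcp_pos: [0.5309, -0.2371, 0.1535]
ee_rot: [0.77, 0.638, -0.001, -0.001]
wrist_force: [-8.1, -1.3, -0.0]
opening: 0.0205
gripper_force: 40.9
```

```bash
python3 -c "
from h import *
gap()"
```

```text
lid 0.885 n 4270  along 147.5  clear 11.7
t 9.85 swing 1.107 r 0.1046 Ftan -7.0 Frad 1.3 Fw [-7.3 -0.7 -0.2] grip 40.89311957359314 0.02055593817136663
```

{"method": "play_rows", "body": {
  "increments": [
    {"travel": [0,0.25,-0.05],"claw": 1,"angular": [0,0,0]},
    {"travel": [0,0.5,-0.09],"claw": 1,"angular": [0,0,0]},
    {"travel": [0,0.5,-0.09],"claw": 1,"angular": [0,0,0]}
  ]
}}

```text
time_s: 10.22
tcp_pos: [0.5367, -0.2382, 0.1546]
ee_rot: [0.77, 0.638, 0.0, 0.0]
wrist_force: [-5.4, -1.4, -0.8]
opening: 0.0207
gripper_force: 40.9
```

```bash
python3 -c "
from h import *
gap()"
```

```text
lid 0.948 n 4307  along 142.4  clear 12.8
t 10.275 swing 1.164 r 0.1048 Ftan -5.9 Frad -1.3 Fw [-5.7  0.1 -2.1] grip 40.86114048957825 0.020764298134351745
```

{"method": "play_rows", "body": {
  "increments": [
    {"travel": [0,0.25,-0.03],"claw": 1,"angular": [0,0,0]},
    {"travel": [0,0.5,-0.06],"claw": 1,"angular": [0,0,0]},
    {"travel": [0,0.5,-0.06],"claw": 1,"angular": [0,0,0]}
  ]
}}

```text
time_s: 10.65
tcp_pos: [0.5419, -0.2392, 0.1554]
ee_rot: [0.77, 0.638, 0.0, 0.0]
wrist_force: [-4.8, -0.4, 1.1]
opening: 0.0206
gripper_force: 41.0
```

```bash
python3 -c "
from h import *
gap()"
```

```text
lid 1.000 n 4303  along 138.0  clear 12.8
t 10.7 swing 1.215 r 0.1048 Ftan -5.0 Frad 2.0 Fw [-5.2 -0.1  1.6] grip 40.99194824695587 0.02045136006312666
```

{"method": "play_rows", "body": {
  "increments": [
    {"travel": [0,0.15,-0.02],"claw": 1,"angular": [0,0,0]},
    {"travel": [0,0.3,-0.03],"claw": 1,"angular": [0,0,0]},
    {"travel": [0,0.3,-0.03],"claw": 1,"angular": [0,0,0]}
  ]
}}

```text
time_s: 11.08
tcp_pos: [0.5455, -0.2399, 0.1556]
ee_rot: [0.77, 0.638, 0.001, 0.001]
wrist_force: [-4.3, 0.7, 1.7]
opening: 0.0206
gripper_force: 41.1
```

```bash
python3 -c "
from h import *
gap()"
```

```text
lid 1.027 n 4298  along 135.2  clear 11.6
t 11.125 swing 1.250 r 0.1048 Ftan -2.3 Frad 4.2 Fw [-2.5  0.5  4.1] grip 41.18225634098053 0.021034243782393665
```

{"method": "play_rows", "body": {
  "increments": [
    {"travel": [0,0.15,-0.03],"claw": 1,"angular": [0,0,0]},
    {"travel": [0,0.3,-0.05],"claw": 1,"angular": [0,0,0]},
    {"travel": [0,0.3,-0.05],"claw": 1,"angular": [0,0,0]}
  ]
}}

```text
time_s: 11.5
tcp_pos: [0.5485, -0.2405, 0.1558]
ee_rot: [0.77, 0.638, 0.001, 0.001]
wrist_force: [-1.1, 0.5, 4.2]
opening: 0.0213
gripper_force: 41.5
```

```bash
python3 -c "
from h import *
gap()"
```

```text
lid 1.002 n 4311  along 133.1  clear 4.1
t 11.55 swing 1.279 r 0.1048 Ftan -0.5 Frad 5.0 Fw [-0.5  1.2  5. ] grip 41.52986526489258 0.0205700106232894
```

{"method": "play_rows", "body": {
  "increments": [
    {"travel": [0,0.1,0],"claw": 1,"angular": [0,0,0]},
    {"travel": [0,0.2,0],"claw": 1,"angular": [0,0,0]},
    {"travel": [0,0.2,0],"claw": 1,"angular": [0,0,0]}
  ]
}}

```text
time_s: 11.92
tcp_pos: [0.549, -0.2406, 0.1557]
ee_rot: [0.77, 0.638, -0.0, -0.0]
wrist_force: [-5.8, 2.1, 7.7]
opening: 0.0206
gripper_force: 41.7
```

```bash
python3 -c "
from h import *
gap()"
```

```text
lid 1.008 n 4340  along 132.6  clear 4.1
t 11.975 swing 1.285 r 0.1048 Ftan -5.3 Frad 8.0 Fw [-5.6  0.2  7.9] grip 41.709312200546265 0.020267483716388278
```

The pin has dropped into the pocket: clearance fell from 12.8 to 4.1 mm, and the wall pushed back lightly. Now I'll ease it back.

{"method": "play_rows", "body": {
  "increments": [
    {"travel": [0,-0.15,-0.05],"claw": 1,"angular": [0,0,0]},
    {"travel": [0,-0.3,-0.1],"claw": 1,"angular": [0,0,0]},
    {"travel": [0,-0.3,-0.1],"claw": 1,"angular": [0,0,0]}
  ]
}}

```text
time_s: 12.35
tcp_pos: [0.5482, -0.2404, 0.1559]
ee_rot: [0.77, 0.638, 0.001, 0.001]
wrist_force: [5.3, -0.6, -3.1]
opening: 0.0207
gripper_force: 40.8
```

```bash
python3 -c "
from h import *
gap()"
```

```text
lid 1.001 n 4283  along 133.3  clear 4.3
t 12.4 swing 1.276 r 0.1049 Ftan 5.1 Frad -2.2 Fw [ 5.2 -0.3 -2. ] grip 40.84109902381897 0.020613254239233166
```

{"method": "play_rows", "body": {
  "increments": [
    {"travel": [0,-0.15,0],"claw": 1,"angular": [0,0,0]},
    {"travel": [0,-0.15,0],"claw": 1,"angular": [0,0,0]}
  ]
}}

```text
time_s: 12.65
tcp_pos: [0.5481, -0.2403, 0.1559]
ee_rot: [0.77, 0.638, 0.002, 0.002]
wrist_force: [9.8, -0.8, -5.4]
opening: 0.0206
gripper_force: 40.7
```

```bash
python3 -c "
from h import *
gap()"
```

```text
lid 1.000 n 4305  along 133.5  clear 4.5
t 12.7 swing 1.275 r 0.1050 Ftan 9.1 Frad -6.0 Fw [ 9.4 -0.6 -5.6] grip 40.710246562957764 0.02068887893148896
```

The pin holds a 9 N backward pull on the hump face. I'll take the load off and release.

{"method": "play_rows", "body": {
  "increments": [
    {"travel": [0,0.25,0.05],"claw": 1,"angular": [0,0,0]},
    {"travel": [0,0.25,0.05],"claw": 1,"angular": [0,0,0]},
    {"travel": [0,0.25,0.05],"claw": 0.6,"angular": [0,0,0]},
    {"travel": [0,0.25,0.05],"claw": 0.4,"angular": [0,0,0]},
    {"travel": [0,0.25,0.05],"claw": 0.3,"angular": [0,0,0]},
    {"travel": [0,0.25,0.05],"claw": 0.2,"angular": [0,0,0]}
  ]
}}

```text
time_s: 13.45
tcp_pos: [0.5474, -0.2403, 0.1557]
ee_rot: [0.77, 0.638, -0.0, -0.0]
wrist_force: [-0.1, -0.1, 0.1]
opening: 0.0681
gripper_force: 0.0
```

```bash
python3 -c "
from h import *
gap()"
```

```text
lid 1.002 n 4335  along 133.9  clear 5.5
t 13.5 swing 1.270 r 0.1048 Ftan -0.1 Frad 0.5 Fw [-0.3 -0.5  0.5] grip 0.0 0.06830999646238499
```

Lid stays at 1.00 rad with the tool unloaded. Now I'll retreat straight up and check.

{"method": "play_rows", "body": {
  "increments": [
    {"travel": [0,0,-2],"claw": 0.2,"angular": [0,0,0]},
    {"travel": [0,0,-5],"claw": 0.2,"angular": [0,0,0]},
    {"travel": [0,0,-8],"claw": 0.2,"angular": [0,0,0]},
    {"travel": [-1,0,-11],"claw": 0.2,"angular": [0,0,0]},
    {"travel": [-3,0,-14],"claw": 0.2,"angular": [0,0,0]},
    {"travel": [-5,0,-15],"claw": 0.2,"angular": [0,0,0]},
    {"travel": [-5,0,-15],"claw": 0.2,"angular": [0,0,0]},
    {"travel": [-5,0,-15],"claw": 0.2,"angular": [0,0,0]}
  ]
}}

```text
time_s: 14.5
tcp_pos: [0.5381, -0.2889, 0.305]
ee_rot: [0.77, 0.638, 0.0, -0.001]
wrist_force: [-0.8, 0.3, -0.6]
opening: 0.0684
gripper_force: 0.0
```

```bash
python3 - <<'E'
from h import *
gap()
from plant import imaging
d=imaging.get_image('scene');cv2.imwrite('pics/s3.png',cv2.resize(d['frame'][60:260,90:350,::-1],None,fx=2.9,fy=2.9))
E
```

```text
lid 1.002 n 4325  along 131.8  clear 2.1
t 14.55 swing 1.294 r 0.2539 Ftan -0.2 Frad 0.1 Fw [-0.3 -0.4  0.1] grip 0.0 0.06796580857197854
```

View pics/s3.png

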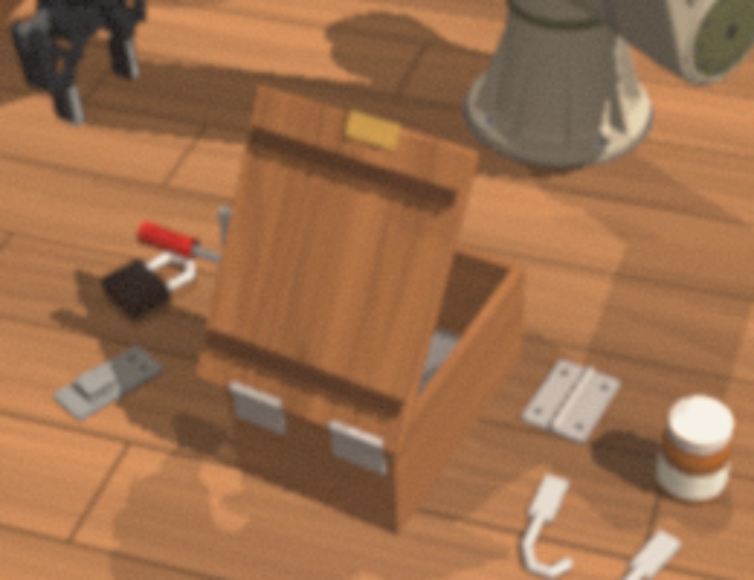

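The picture shows the lid propped open, steady at 1.00 rad. The grip is free at (165,240), the gripper is clear at top left, and the bystanders are in place.

```bash
python3 -c "
from plant import workorder
print(workorder.hand_in())"
```

```text
the job is handed in; nothing more can be done
None
```

The lid is propped open at about 1.00 rad with the pin in the catch's pocket; the arm has let go and is clear, the loose hardware is where it was, and the job was handed in at about 14.6 s (no verdict was returned).

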